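# Clamp a square tube on the tilted drill table with the eccentric

## Robot

A 6-joint arm with a two-finger parallel gripper is mounted at the origin on the work surface; the furniture and walls round the work are solid. World frame = base frame: x ahead of the robot, y to its left, z up, the work surface at z = 0. Lengths are in mm, angles in rad, forces in N, time in s.
With the tool pointing down it reaches from about 400 to 925 mm from the base axis. Payload 12.5 kg.
Tool frame: the origin (TCP) lies midway between the tips of the shut fingers; the grasp point (between the pads) lies 19 mm behind it; x points along the fingers, y is the direction in which the jaws open and shut, and the axes are right-handed (so a half turn about x gives the same grasp; the last joint's range is limited). The gripper opens to 95 mm and grips with 3 to 60 N. Pads are 20 mm wide; open, the fingers measure 119 mm over their backs; the gripper's body (75 mm by 180 mm) begins 59 mm behind the grasp point.
Start: joints at [-1.274, 0.491, 1.559, -0, 1.092, -0.106], TCP at [245.021, -574.988, 214.661] pointing down, gripper open.
Joint ranges: [-3.1, 3.1], [-0.84, 2.19], [0.05, 2.79], [-1.13, 4.28], [0.06, 2.93], [-2.69, 2.69]. Speed limits (rad/s): [2.22, 2.22, 2.79, 3.14, 3.14, 3.14].

## Interface

Orientations are given as [roll, pitch, yaw] about the fixed x, y, z axes, in that order (R = Rz(yaw) Ry(pitch) Rx(roll)).
In Python, from cell import sensors, read_camera, get_calibration, order gives the robot as it stands. The module is installed in compiled form; this text tells all that it offers.
- The arm moves only by the tool servo_tool, never from a script. Its argument "steps" is text: rows parted by semicolons, each of 7 numbers parted by spaces: the shift along the tool's x, y, z in mm, then the turn, a rotation vector about the tool's x, y, z in rad, then the finger opening in mm, from 0 to 95.1. A call has exactly 8 rows; each row shifts and turns the pose as measured when the row begins, along the tool's axes as they then stand; what a row does not reach is not made up. A row lasts 1/10 s, in which the tool goes at most 50 mm and 8.59 degrees, less where a joint would pass 70% of its speed; a pose out of reach is approached as far as the arm can. A call is refused whole if a number of a shift passes 50 or a number of a turn 0.15, either way. A call with a gripper value outside its range is refused whole. The fingers move at their own pace and stop on an object; the grip force is fixed at half the most. Time passes only in rows, so rows that do not move let the fingers close, or fill a call up. It gives the time, the measured TCP pose, the force and the opening at its end, in the units of the state.
- sensors.state(): the state, without advancing time (a new reading comes with each control period).
- read_camera(name): name is "scene" or "top" or "wrist"; returns (picture, depth): 480x640x3 uint8, blue, green, red; 480x640 float32, mm along the optical axis (not along the pixel's ray), 0 where there is no reading.
- get_calibration(name): a dict with "mtx" (3x3 intrinsics, pixels), "distortion" ([k1, k2, p1, p2, k3] as OpenCV has them; the pictures are not rectified), "R" (3x3) and "t" (3): a world point X has camera coordinates R X + t. Camera axes: x right, y down, z forward; pixel columns grow to the right and rows downward; lengths in mm; the calibration is good to about 2 mm. A picture is of the moment at which its call begins: read the wrist's pose just before it. get_calibration takes no time and is no camera call; for the wrist camera it gives the pose at the moment of the call.
- order.job_done(): hands the job in, once; it reports no verdict.
The state is a dict: "t": time; "joints": joint angles; "qvel": joint speeds; "tau": joint torques, N m; "eef_pos": TCP position; "tcp_rot": TCP orientation; "ft_force": force on the tool from outside, world axes, zero at the start; "moment": the same for the moment, N m; "opening": opening from 0.0 (shut) to 1.0 (fully open).
Only numpy, scipy, OpenCV 4.12 (cv2) and the standard library are available. Lean on these libraries where they do the work, as an engineer would, in place of code of your own. Each camera call takes 0.05 s, during which the arm holds its last target.

## Task

Clamp the loose square tube on the tilted drill table: see that the eccentric is swung well back out of the way, lay the tube on the inclined bed along the rubber-faced fence with its end close up to the end stop, and only then turn the eccentric clockwise by its knob until its lobe bears firmly on the tube and presses it into the sprung fence. Leave it clamped there, and do not disturb the pipe offcut, reel, tumbler or jug that stand round the work.

Things in the scene. Friction and masses are not known exactly. Their poses are not given: they have to be found in the camera images.
- tube: The workpiece: plain grey steel square tube, 140 mm long, 40 x 40 mm outside, 3 mm walls, 0.25 to 0.5 kg, loose, lying flat on the work table. Origin: centre of its underside as it lies. Its x axis runs along its length, z up. Both ends are alike and any of its four long faces may lie down.
- tube_center (a point): Centre of the square tube (20 mm above its underside), axes as the tube's.
- seat (a point): Where the tube's centre belongs: tube resting on the bed, just touching the unpressed fence pad. Axes of the bed: x up the slope (which rises at 30 degrees to about the robot's right), y along the fence, about away from the robot, z square out of the bed. Bed surface (grey plate) at z = -20 mm; axis of the eccentric at x = +74.5 mm, y = 0. The drill table is fixed but its place and yaw vary.
- fence (a point): Middle of the face of the fence's rubber pad, 10 mm above the bed (seat x = -20 mm), axes as the bed. The pad is 130 mm wide and its top is 16 mm above the bed; behind it, 18 to 28 mm down the slope, a steel fence bar 16 mm high runs along the bed's low edge.
- end_stop (a point): Top middle of the end stop's face, axes as the bed: a dark steel block at the far end of the seat, 28 mm high above the bed, 14 mm wide, 40 mm along x, its face at seat y = +73 mm (a tube centred on the seat has 3 mm of gap to it). The near end is open.
- cam_grip (a point): Centre of the eccentric's knob, on its axis, 40 mm out from the bed: a black bar grip 60 mm long (along this point's y), 16 mm thick (x), standing 24 to 56 mm above the bed. z is the turning axis, square out of the bed. The point turns with the knob; x points towards the lobe. Below it the eccentric: steel disc, radius 45 mm, 4 to 20 mm above the bed, centred 16 mm from the axis along x.
- cam (a joint): Turn of the eccentric, 0 to 2.88 rad, growing clockwise seen from above. 0: lobe straight up the slope, knob bar parallel to the fence, 25 mm clear of a seated tube. At about 2.2 the lobe touches a seated tube; at 2.88 it presses it 6 mm into the pad. Stays where left (0.15 N m friction). Starts at 0.3 to 2.7; beyond about 0.6 it is in the way of laying the tube.
- fence_pad (a joint): How far the rubber pad of the fence is pressed in, down the slope, in m: 0 free, up to 0.007. Spring of 4 N per mm.
- pipe: Bystander: grey pipe offcut standing on end, 42 mm in diameter, 85 mm tall, near one end of the square tube, beside it; origin at the centre of its foot.
- reel: Bystander: off-white line reel, 46 mm in diameter, 33 mm tall, near the other end of the square tube, on its other side; origin at the centre of its foot. Pipe and reel may be swapped.
- tumbler: Bystander: clear tumbler, 80 mm in diameter, 91 mm tall, between the square tube and the drill table; origin at the centre of its foot.
- jug: Bystander: black vacuum jug, 122 x 158 mm over the handle, 252 mm tall, behind the work; origin at the centre of its foot.
Things that resemble listed ones, but are neither listed nor needed, are in the scene too. There is more than one size of the tube; the job needs the smaller.

How it is judged:
By the outcome, as a careful person would: the job done as asked, in the order asked, and still so for the second after the job is handed in, with the robot touching nothing.
It also fails if it takes over 72 s, if anything falls off the work surface, if the arm or the gripper's body presses on something with over 40 N, if the wrist force passes 120 N, or if a joint passes its speed limit or range.

## Working session

There is one attempt and no reset: what is moved stays moved. The work goes in short steps, Python scripts to look and compute and a tool call to move; the robot and the scene stay as the last step left them, time stands still between calls to the robot, and variables do not carry over. Pictures are saved under pics/ and viewed, and the job is handed in when it is done.

Besides the shell and the picture viewer there is one more tool, called after "Call:" as a command line: name --argument value ..., lists and objects as JSON in quotes. servo_tool: Moves the arm, as the interface text tells. Its arguments: {"type":"object","properties":{"steps":{"type":"string"}},"required":["steps"]}

```bash
mkdir -p pics; python3 - <<'E'
from cell import sensors, read_camera, get_calibration
import cv2, numpy as np
print(sensors.state())
for n in ("scene","top","wrist"):
    c=get_calibration(n); p,d=read_camera(n)
    cv2.imwrite(f"pics/{n}0.png",p); np.savez(f"{n}0.npz",p=p,d=d,**{k:np.array(v) for k,v in c.items()})
    print(n,c)
E
```

```text
{'t': 0.0, 'joints': array([-1.27361794e+00,  4.91543106e-01,  1.55945438e+00,  1.60506211e-06,
        1.09169019e+00, -1.05594731e-01]), 'qvel': array([-1.46046961e-03, -4.83406524e-05, -5.59629515e-04,  5.91347057e-04,
        9.33568607e-04,  1.44230718e-03]), 'tau': array([ 1.89692441e-04, -6.12631416e+01, -2.58179784e+01,  6.92647370e-02,
        4.82262264e-02, -6.95973267e-05]), 'eef_pos': array([ 244.93432602, -574.74092185,  214.0702715 ]), 'tcp_rot': array([-1.67769106,  1.5697013 ,  1.86667398]), 'ft_force': array([-0.63956682, -0.05027609,  0.75940752]), 'moment': array([-0.00595116, -0.02427613, -0.02497214]), 'opening': 0.9992570456807901}
scene {'mtx': array([[473.71567   ,   0.        , 312.3806666 ],
       [  0.        , 473.71567   , 243.03397123],
       [  0.        ,   0.        ,   1.        ]]), 'distortion': array([0.00864617, 0.        , 0.        , 0.        , 0.        ]), 'R': array([[-0.77946981, -0.62641027, -0.00608147],
       [-0.4537215 ,  0.57122604, -0.68398656],
       [ 0.4319301 , -0.53038758, -0.72946926]]), 't': array([389.00789522, 218.6683
[... 284 characters left out ...]
ray([[ 2.44832134e-02, -9.99699919e-01,  8.03204172e-04],
       [-9.91242268e-01, -2.43803566e-02, -1.29785840e-01],
       [ 1.29766476e-01,  2.38140450e-03, -9.91541724e-01]]), 't': array([  51.89118539,  455.64670805, 1523.93221494])}
wrist {'mtx': array([[382.58775837,   0.        , 320.63951626],
       [  0.        , 382.58775837, 236.49185086],
       [  0.        ,   0.        ,   1.        ]]), 'distortion': array([0.01691032, 0.        , 0.        , 0.        , 0.        ]), 'R': array([[ 0.39237053, -0.91980638, -0.00125932],
       [-0.88565548, -0.37817135,  0.26944537],
       [-0.24831381, -0.10460709, -0.96301485]]), 't': array([-624.23779435,  -29.87595192,  391.2772493 ])}
```

View pics/scene0.png

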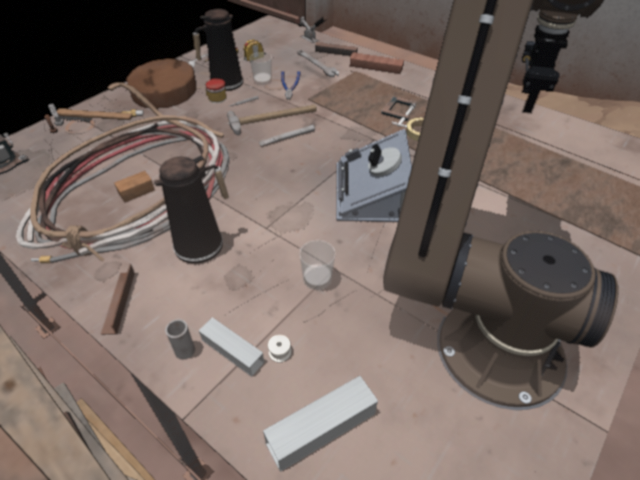

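View pics/top0.png

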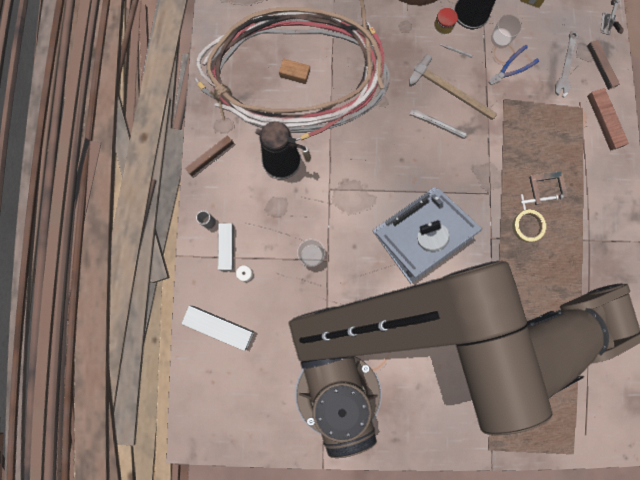

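View pics/wrist0.png

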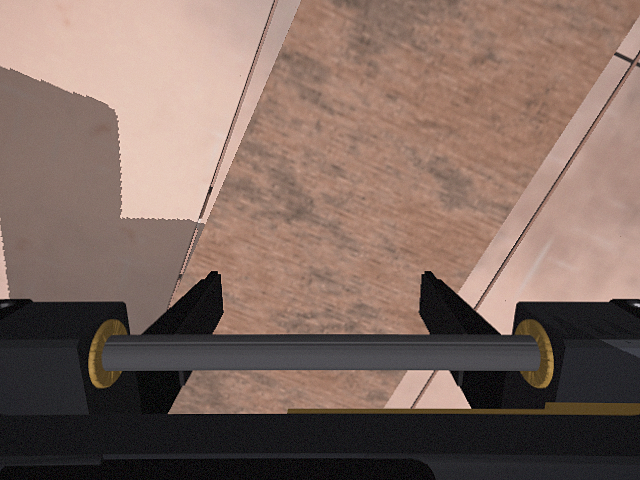

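```bash
python3 - <<'E'
import cv2, numpy as np
p=np.load("top0.npz")["p"]; s=np.load("scene0.npz")["p"]
a=cv2.resize(p[170:300,360:500],None,fx=5,fy=4.6,interpolation=cv2.INTER_CUBIC); cv2.imwrite("pics/c1.png",a)
a=cv2.resize(s[115:235,320:430],None,fx=5,fy=5,interpolation=cv2.INTER_CUBIC); cv2.imwrite("pics/c2.png",a)
a=cv2.resize(p[190:300,180:340],None,fx=5,fy=5,interpolation=cv2.INTER_CUBIC); cv2.imwrite("pics/c3.png",a)
E
```

```text
(no output)
```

View pics/c1.png

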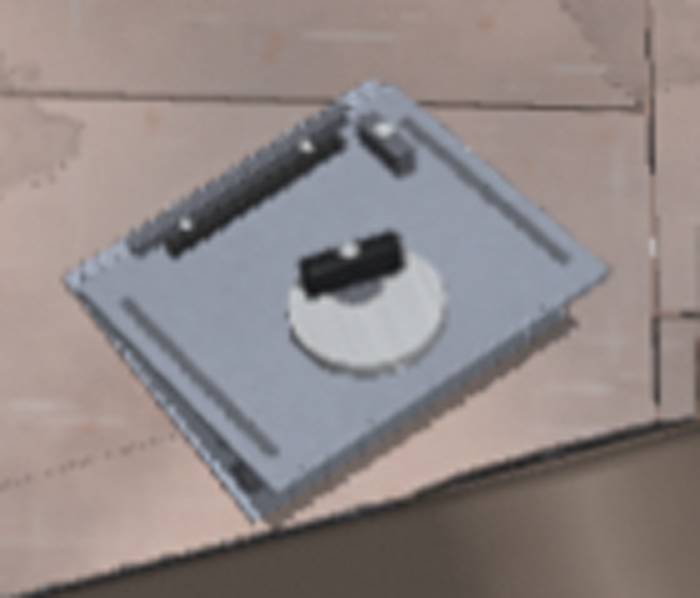

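View pics/c2.png

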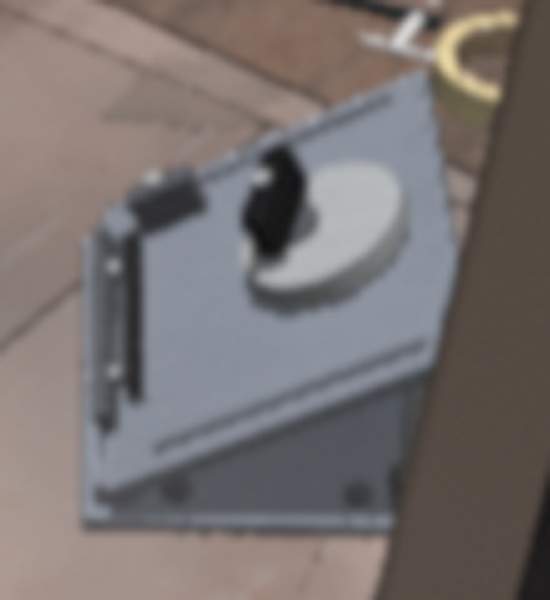

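View pics/c3.png

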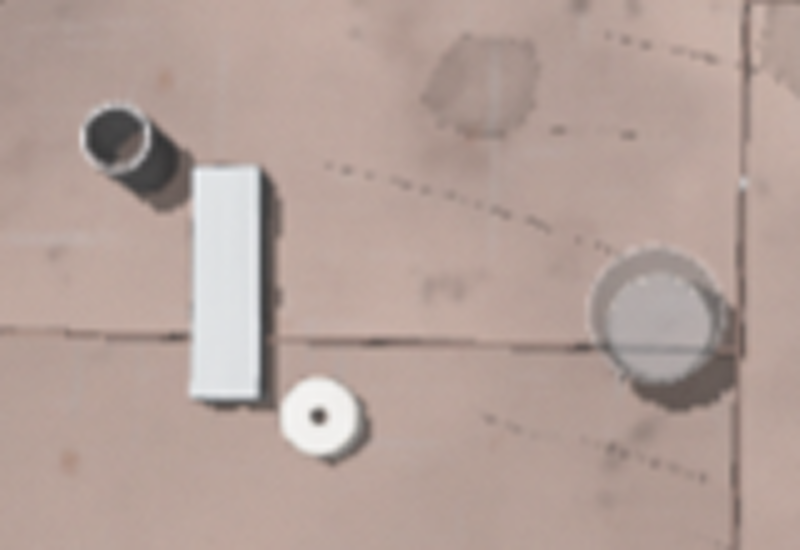

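```bash
cat > h.py <<'E'
import numpy as np, cv2
from scipy.spatial.transform import Rotation as Ro
def load(n): return dict(np.load(n+".npz"))
def cloud(D):
    d=D["d"]; h,w=d.shape
    u,v=np.meshgrid(np.arange(w),np.arange(h))
    q=cv2.undistortPoints(np.stack([u,v],-1).reshape(-1,1,2).astype(np.float64),D["mtx"],D["distortion"]).reshape(h,w,2)
    P=np.dstack([q*d[...,None],d])
    X=(P-D["t"])@D["R"]      # R^T (P-t)
    X[d<=0]=np.nan
    return X
def snap(n,name):
    from cell import read_camera,get_calibration
    c=get_calibration(n); p,d=read_camera(n)
    cv2.imwrite(f"pics/{name}.png",p); np.savez(f"{name}.npz",p=p,d=d,**{k:np.array(v) for k,v in c.items()})
    return load(name)
E
python3 - <<'E'
from h import *
T=load("top0"); X=cloud(T)
def at(u,v): return X[v,u].round(1)
print("table z",[at(*p) for p in [(270,230),(380,180),(350,280)]])
# tube
m=(X[...,2]>30)&(X[...,2]<50); m[:, :200]=0;m[:,240:]=0;m[:210]=0;m[285:]=0
n,l,st,ce=cv2.connectedComponentsWithStats(m.astype(np.uint8))
for i in range(1,n):
    if st[i,4]>20:
        P=X[l==i]; print(st[i],P.mean(0).round(1)); r=cv2.minAreaRect(P[:,:2].astype(np.float32)); print(r)
# bystanders
for nm,(u0,u1,v0,v1) in dict(pipe=(192,222,205,236),reel=(233,256,260,285),tumb=(296,330,236,275),jug=(250,315,115,185)).items():
    P=X[v0:v1,u0:u1].reshape(-1,3); P=P[P[:,2]>15]; print(nm,len(P),np.nanmin(P,0).round(),np.nanmax(P,0).round(), P.mean(0).round())
# bed plane
S=X[185:285,370:485].reshape(-1,3); S=S[np.isfinite(S).all(1)&(S[:,2]>12)]
rng=np.random.default_rng(0);best=0
for _ in range(800):
    a,b,c=S[rng.choice(len(S),3,False)]; nn=np.cross(b-a,c-a); nn/=np.linalg.norm(nn)+1e-9
    k=abs((S-a)@nn)<2
    if k.sum()>best: best=k.sum();K=k
Q=S[K];c=Q.mean(0);nn=np.linalg.svd(Q-c)[2][2];nn*=np.sign(nn[2])
print("plane",best,len(S),c,nn,"tilt",np.degrees(np.arccos(nn[2])),"x axis yaw",np.degrees(np.arctan2(-nn[1],-nn[0])), abs((Q-c)@nn).std())
E
```

```text
table z [array([486.5, 217.5,  -7.2]), array([ 652.4, -120.3,   -3.7]), array([338.3, -31.7,  -2.7])]
[205 215   9  13  23] [498.8 393.   39. ]
((499.7140197753906, 395.1101379394531), (14.106101989746094, 40.276004791259766), 64.82894134521484)
[218 224  15  45 617] [427.9 345.4  39. ]
((428.69317626953125, 346.07244873046875), (134.43057250976562, 42.28670883178711), 1.606062412261963)
[237 267   3  12  23] [351.7 303.6  34.2]
((349.8238830566406, 304.0425720214844), (32.81577682495117, 7.068366527557373), 2.8245656490325928)
pipe 248 [461. 359.  15.] [526. 429.  93.] [501. 401.  54.]
reel 169 [328. 268.  16.] [374. 308.  41.] [351. 288.  33.]
tumb 338 [370.  50.  15.] [448. 128.  98.] [419.  91.  50.]
jug 2785 [644.  89.  15.] [842. 288. 259.] [722. 177. 140.]
plane 1849 5904 [ 476.62562398 -248.49654682   83.6294346 ] [0.40903431 0.29834563 0.86236931] tilt 30.416341684062697 x axis yaw -143.89335355906866 0.5754789208642137
```

```bash
cat > bed.py <<'E'
from h import *
def bedmap(X,p,c,yaw,name,tilt=30,rng=(-150,150,-150,150)):
    R=Ro.from_euler('zy',[yaw,-tilt],degrees=True).as_matrix()
    L=(X-c)@R
    # ortho resample
    x0,x1,y0,y1=rng; s=3
    img=np.zeros(((y1-y0)*s//1,(x1-x0)*s//1,3),np.uint8)
    return R,L
E
python3 - <<'E'
from bed import *
T=load("top0"); X=cloud(T)
c=np.array([476.6,-248.5,83.6]); nn=np.array([.409,.2983,.8624])
xa=-np.array([nn[0],nn[1],0]); xa-=xa@nn*nn; xa/=np.linalg.norm(xa); ya=np.cross(nn,xa)
R=np.stack([xa,ya,nn],1); L=(X-c)@R
m=np.zeros(X.shape[:2],bool); m[180:290,365:490]=1
h=L[...,2]
m&=np.isfinite(h)&(h<70)
for nm,k in dict(disc=(h>15)&(h<24)&(L[...,0]>-30),fen=(h>12)&(h<20)&(L[...,0]<-30),pad=(h>12)&(h<20)&(L[...,0]<-30)&(L[...,0]<-60),stop=(h>24)&(h<32)&(L[...,1]>40),knob=(h>45)&(h<62)).items():
    q=m&k; n,l,st,ce=cv2.connectedComponentsWithStats(q.astype(np.uint8))
    for i in range(1,n):
        if st[i,4]>15:
            P=L[l==i]; print(nm,st[i],P.min(0).round(1),P.max(0).round(1),P.mean(0).round(1),cv2.minAreaRect(P[:,:2].astype(np.float32)))
E
```

```text
disc [418 224  31  26 432] [ -5.5 -45.1  15. ] [76.2 43.1 23.9] [41.4 -3.6 19.4] ((38.736045837402344, -3.134723663330078), (86.44918823242188, 73.40792846679688), 71.83805847167969)
fen [365 180  41  31 229] [-214.6  -95.    12. ] [-176.2   61.7   19.8] [-193.1  -15.8   15.7] ((-195.5413818359375, -16.51709747314453), (156.6162567138672, 37.90683364868164), 88.97830200195312)
fen [385 193  45  33 274] [-107.4  -76.7   12. ] [-75.3  85.2  19.9] [-92.7   2.7  15.5] ((-91.5578842163086, 4.311012268066406), (31.852628707885742, 161.8811492919922), 0.49903517961502075)
pad [365 180  41  31 229] [-214.6  -95.    12. ] [-176.2   61.7   19.8] [-193.1  -15.8   15.7] ((-195.5413818359375, -16.51709747314453), (156.6162567138672, 37.90683364868164), 88.97830200195312)
pad [385 193  45  33 274] [-107.4  -76.7   12. ] [-75.3  85.2  19.9] [-92.7   2.7  15.5] ((-91.5578842163086, 4.311012268066406), (31.852628707885742, 161.8811492919922), 0.49903517961502075)
stop [432 194  11  11  40] [-77.6  79.1  24.4] [-37.4  93.3  31.7] [-56.5  85.1  27.7] ((-57.681549072265625, 84.48711395263672), (13.794921875, 39.0612907409668), 82.34001922607422)
knob [365 180  10   5  19] [-253.9  -47.2   45.6] [-234.7  -17.2   50.9] [-244.1  -33.    48. ] ((-244.35328674316406, -30.649734497070312), (30.49664306640625, 13.247237205505371), 72.82980346679688)
knob [420 220  21  13 126] [  2.8 -23.3  45.4] [32.9 34.3 61. ] [18.8  4.3 53.4] ((18.120201110839844, 5.410055160522461), (59.87211227416992, 21.527042388916016), 78.98352813720703)
```

```bash
cat >> h.py <<'E'
def tool():
    from cell import sensors
    s=sensors.state(); return np.array(s["eef_pos"]),Ro.from_euler('xyz',s["tcp_rot"]).as_matrix(),s
def plan(tp,tR,n=8,op=95,maxT=45,maxR=.14):
    """print 8-row blocks from measured pose to target"""
    p,R,s=tool(); 
    rv=Ro.from_matrix(R.T@tR).as_rotvec(); d=np.linalg.norm(tp-p); a=np.linalg.norm(rv)
    k=max(1,int(np.ceil(max(d/maxT,a/maxR)))); 
    print(f"dist {d:.1f} ang {a:.3f} rows {k}; total tool shift {np.round(R.T@(tp-p),1)} rv {np.round(rv,3)}")
    out=[]
    for i in range(k):
        Ri=R@Ro.from_rotvec(rv*i/k).as_matrix()
        sh=Ri.T@(tp-p)/k; out.append(" ".join(f"{x:.0f}" for x in sh)+" "+" ".join(f"{x:.3f}" for x in rv/k)+f" {op}")
    while len(out)%8: out.append(f"0 0 0 0 0 0 {op}")
    for j in range(0,len(out),8): print("; ".join(out[j:j+8]))
E
python3 - <<'E'
from h import *
p,R,s=tool(); W=load("wrist0"); C=-W["R"].T@W["t"]
print("R",R.round(3)); print("cam in tool",(R.T@(C-p)).round(1)); print("cam axes in tool (cols)",(R.T@W["R"].T).round(3))
# seat estimate
c=np.array([476.6,-248.5,83.6]); nn=np.array([.409,.2983,.8624])
xa=-np.array([nn[0],nn[1],0]); xa-=xa@nn*nn; xa/=np.linalg.norm(xa); ya=np.cross(nn,xa)
B=np.stack([xa,ya,nn],1); seat=c+B@np.array([-56.3,5.7,20]); print("seat",seat,"axis",c+B@[18,5.5,0]); np.savez("bed0.npz",B=B,seat=seat)
E
```

```text
R [[-0.     0.392 -0.92 ]
 [ 0.001 -0.92  -0.392]
 [-1.    -0.001 -0.   ]]
cam in tool [-169.9   -0.3  -76.9]
cam axes in tool (cols) [[ 0.    -0.269  0.963]
 [ 1.     0.001 -0.   ]
 [-0.     0.963  0.269]]
seat [ 527.36692801 -218.52861924   72.34755824] axis [ 467.29909221 -262.09094323   92.71204177]
```

```bash
python3 - <<'E'
from h import *
th=np.radians(36); y=np.array([np.cos(th),np.sin(th),0]); x=np.array([0,0,-1.]); R=np.stack([x,y,np.cross(x,y)],1)
plan(np.array([470,-200,300.]),R)
E
```

```text
dist 445.5 ang 1.796 rows 13; total tool shift [ -85.6 -256.7 -354. ] rv [-1.796e+00 -1.000e-03  1.000e-03]
-7 -20 -27 -0.138 -0.000 0.000 95; -7 -16 -30 -0.138 -0.000 0.000 95; -7 -12 -32 -0.138 -0.000 0.000 95; -7 -7 -33 -0.138 -0.000 0.000 95; -7 -3 -34 -0.138 -0.000 0.000 95; -7 2 -34 -0.138 -0.000 0.000 95; -7 7 -33 -0.138 -0.000 0.000 95; -7 11 -32 -0.138 -0.000 0.000 95
-7 15 -30 -0.138 -0.000 0.000 95; -7 19 -27 -0.138 -0.000 0.000 95; -7 23 -25 -0.138 -0.000 0.000 95; -7 26 -21 -0.138 -0.000 0.000 95; -7 29 -17 -0.138 -0.000 0.000 95; 0 0 0 0 0 0 95; 0 0 0 0 0 0 95; 0 0 0 0 0 0 95
```

Call:
servo_tool --steps "-10 -20 -27 -0.138 0 0 95; -10 -16 -30 -0.138 0 0 95; -10 -12 -32 -0.138 0 0 95; -7 -7 -33 -0.138 0 0 95; -7 -3 -34 -0.138 0 0 95; -7 2 -34 -0.138 0 0 95; -7 7 -33 -0.138 0 0 95; -7 11 -32 -0.138 0 0 95"

```text
t: 0.95
eef_pos: [382.1, -333.4, 278.5]
tcp_rot: [-2.671, 1.564, 2.013]
ft_force: [0.6, 0.7, -0.2]
opening: 1.0
```

Call:
servo_tool --steps "-7 15 -30 -0.138 0 0 95; -7 19 -27 -0.138 0 0 95; -7 23 -25 -0.138 0 0 95; -7 26 -21 -0.138 0 0 95; -7 29 -17 -0.138 0 0 95; 0 0 0 0 0 0 95; 0 0 0 0 0 0 95; 0 0 0 0 0 0 95"

```text
t: 1.75
eef_pos: [464.3, -176.2, 315.8]
tcp_rot: [2.852, 1.564, 1.979]
ft_force: [1.0, 0.1, -0.2]
opening: 1.0
```

```bash
python3 - <<'E'
from h import *
p,R,s=tool(); print(s["t"],p,R.round(2),s["joints"].round(2))
snap("wrist","w1")
th=np.radians(36); y=np.array([np.cos(th),np.sin(th),0]); x=np.array([0,0,-1.]); R=np.stack([x,y,np.cross(x,y)],1)
plan(np.array([470,-200,300.]),R)
E
```

```text
1.75 [ 464.25387224 -176.23297858  315.76146693] [[-0.    0.77  0.64]
 [ 0.01  0.64 -0.77]
 [-1.    0.   -0.01]] [-0.5   0.21  1.71  0.    1.22 -1.2 ]
dist 28.9 ang 0.069 rows 1; total tool shift [ 15.5 -10.6  21.9] rv [ 0.069 -0.007 -0.002]
16 -11 22 0.069 -0.007 -0.002 95; 0 0 0 0 0 0 95; 0 0 0 0 0 0 95; 0 0 0 0 0 0 95; 0 0 0 0 0 0 95; 0 0 0 0 0 0 95; 0 0 0 0 0 0 95; 0 0 0 0 0 0 95
```

View pics/w1.png

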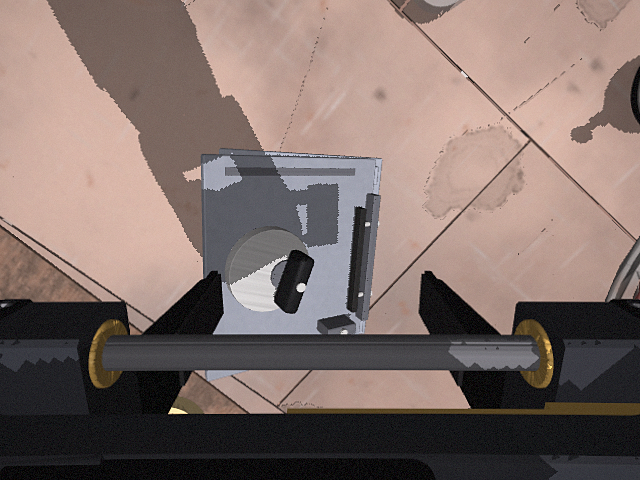

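```bash
cat > fitbed.py <<'E'
from h import *
import sys
D=load(sys.argv[1]); X=cloud(D); b=np.load("bed0.npz"); B0,s0=b["B"],b["seat"]
L=(X-s0)@B0; h=L[...,2]+20
reg=np.isfinite(h)&(L[...,0]>-60)&(L[...,0]<140)&(abs(L[...,1])<110)
ph=D["p"].astype(int); notyel=np.ones_like(reg); notyel[330:]=0 if len(sys.argv)<3 else 1
reg&=notyel
k=reg&(abs(h)<4); Q=X[k]
for _ in range(3):
    c=Q.mean(0); nn=np.linalg.svd(Q-c,full_matrices=False)[2][2]; nn*=np.sign(nn[2]); k=reg&(abs((X-c)@nn)<1.5); Q=X[k]
print("tilt",np.degrees(np.arccos(nn[2])),"yaw",np.degrees(np.arctan2(-nn[1],-nn[0])),k.sum())
xa=-np.array([nn[0],nn[1],0]); xa-=xa@nn*nn; xa/=np.linalg.norm(xa); B=np.stack([xa,np.cross(nn,xa),nn],1)
o=s0-((s0-c)@nn-20)*nn; L=(X-o)@B; h=L[...,2]+20
print("plane shift",((s0-c)@nn-20).round(2))
for nm,q in dict(disc=(h>17)&(h<23)&(L[...,0]>0),fen=(h>13)&(h<19)&(L[...,0]<0),stop=(h>25)&(h<31)&(L[...,1]>50)&(L[...,0]<40),knob=(h>50)&(h<60)).items():
    n,l,st,ce=cv2.connectedComponentsWithStats((q&reg).astype(np.uint8))
    for i in range(1,n):
        if st[i,4]>60:
            P=L[l==i]; print(nm,st[i],np.percentile(P,1,0).round(1),np.percentile(P,99,0).round(1),P.mean(0).round(1),cv2.minAreaRect(P[:,:2].astype(np.float32)))
np.savez("bed1.npz",B=B,o=o); print("origin",o)
E
python3 fitbed.py w1
```

```text
tilt 30.003312646207533 yaw -143.68057051808773 16142
plane shift -2.38
disc [ 228  229   81   83 3792] [ 48.9 -48.5  -2.2] [126.5  36.2   1.8] [ 95.2 -11.2  -0.1] ((89.62814331054688, -9.061027526855469), (89.2007064819336, 75.15632629394531), 59.64629364013672)
fen [360 195  21 126 964] [-54.5 -79.1  -6.9] [-42.5  77.2  -2.6] [-47.2  -3.9  -4.4] ((-48.79063415527344, -0.622314453125), (159.30575561523438, 14.017267227172852), 89.67667388916016)
fen [350 208  17 105 680] [-35.  -64.4  -6.9] [-25.6  62.8  -2.6] [-29.4  -2.9  -4.4] ((-32.22478485107422, -0.5248794555664062), (14.117135047912598, 129.88006591796875), 0.2130964994430542)
stop [327 323  29   7 124] [-26.   72.1   5.3] [12.6 79.9  9.7] [-10.3  74.7   7.5] ((-6.986662864685059, 73.34210968017578), (7.86000394821167, 40.36601257324219), 78.47523498535156)
knob [283 256  31  58 864] [ 56.  -28.9  30.3] [82.9 26.2 38.6] [70.  -2.  34.8] ((68.89759063720703, -0.7188625335693359), (59.6085205078125, 15.91036319732666), 71.27066802978516)
origin [ 528.32750839 -217.82250116   74.4122165 ]
```

```bash
python3 - <<'E'
from h import *
b=np.load("bed1.npz"); o=b["o"]; B=b["B"]; seat=o+B@[-5.5,-.6,0]; print("seat",seat); np.savez("seat.npz",B=B,seat=seat)
y=np.array([0,1.,0]); x=np.array([0,0,-1.]); R=np.stack([x,y,np.cross(x,y)],1)
plan(np.array([420,346,200.]),R)
E
```

```text
seat [ 531.80980097 -214.51801578   71.66194111]
dist 536.9 ang 0.874 rows 12; total tool shift [ 119.1  301.3 -428.2] rv [-0.874 -0.005 -0.005]
10 25 -36 -0.073 -0.000 -0.000 95; 10 28 -34 -0.073 -0.000 -0.000 95; 10 30 -32 -0.073 -0.000 -0.000 95; 10 32 -29 -0.073 -0.000 -0.000 95; 10 34 -27 -0.073 -0.000 -0.000 95; 10 36 -24 -0.073 -0.000 -0.000 95; 10 38 -22 -0.073 -0.000 -0.000 95; 10 39 -19 -0.073 -0.000 -0.000 95
10 41 -16 -0.073 -0.000 -0.000 95; 10 42 -13 -0.073 -0.000 -0.000 95; 10 43 -10 -0.073 -0.000 -0.000 95; 10 43 -7 -0.073 -0.000 -0.000 95; 0 0 0 0 0 0 95; 0 0 0 0 0 0 95; 0 0 0 0 0 0 95; 0 0 0 0 0 0 95
```

Call:
servo_tool --steps "5 25 -36 -0.073 0 0 95; 5 28 -34 -0.073 0 0 95; 5 30 -32 -0.073 0 0 95; 5 32 -29 -0.073 0 0 95; 10 34 -27 -0.073 0 0 95; 10 36 -24 -0.073 0 0 95; 10 38 -22 -0.073 0 0 95; 10 39 -19 -0.073 0 0 95"

```text
t: 2.6
eef_pos: [434.2, 171.5, 254.7]
tcp_rot: [2.307, 1.565, 2.009]
ft_force: [0.5, -0.4, 0.7]
opening: 1.0
```

Call:
servo_tool --steps "10 41 -16 -0.073 0 0 95; 10 42 -13 -0.073 0 0 95; 10 43 -10 -0.073 0 0 95; 10 43 -7 -0.073 0 0 95; 0 0 0 0 0 0 95; 0 0 0 0 0 0 95; 0 0 0 0 0 0 95; 0 0 0 0 0 0 95"

```text
t: 3.4
eef_pos: [421.2, 350.9, 210.7]
tcp_rot: [2.751, 1.565, 2.746]
ft_force: [-0.5, -0.7, 0.8]
opening: 0.999
```

```bash
python3 - <<'E'
from h import *
p,R,s=tool(); print(s["t"],p,s["joints"].round(2))
D=snap("wrist","w2"); X=cloud(D)
print("floor",np.nanmedian(X[...,2][(abs(X[...,2])<10)]))
m=(X[...,2]>36)&(X[...,2]<46)&(abs(X[...,0]-428)<90)&(abs(X[...,1]-346)<45); m[300:]=0
n,l,st,ce=cv2.connectedComponentsWithStats(m.astype(np.uint8)); i=1+st[1:,4].argmax()
P=X[l==i]; print(st[i],P.mean(0),cv2.minAreaRect(P[:,:2].astype(np.float32)))
E
```

```text
3.4 [421.23120125 350.85793521 210.67665971] [ 0.57  0.39  1.75  0.01  1.01 -1.  ]
floor -0.5544432257938463
[ 293  148   49  150 6425] [427.32296283 349.67672125  39.86730275] ((431.2306823730469, 349.7608947753906), (139.99191284179688, 40.03594970703125), 1.9796442985534668)
```

View pics/w2.png

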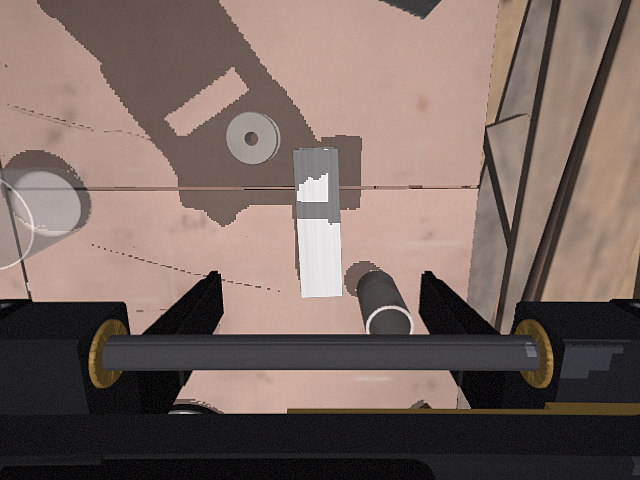

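```bash
python3 - <<'E'
from h import *
th=np.radians(91.98); y=np.array([np.cos(th),np.sin(th),0]); x=np.array([0,0,-1.]); R=np.stack([x,y,np.cross(x,y)],1)
plan(np.array([431.2,349.8,70.]),R,op=75,maxT=25)
E
```

```text
dist 141.1 ang 0.041 rows 6; total tool shift [140.7  -1.3  10.7] rv [-0.04  -0.006 -0.002]
23 -0 2 -0.007 -0.001 -0.000 75; 23 -0 2 -0.007 -0.001 -0.000 75; 23 -0 2 -0.007 -0.001 -0.000 75; 23 -0 2 -0.007 -0.001 -0.000 75; 23 -0 2 -0.007 -0.001 -0.000 75; 23 -0 2 -0.007 -0.001 -0.000 75; 0 0 0 0 0 0 75; 0 0 0 0 0 0 75
```

Call:
servo_tool --steps "10 -1 5 -0.02 -0.003 0 75; 25 0 5 -0.02 -0.003 0 75; 26 0 1 0 0 0 75; 26 0 0 0 0 0 75; 26 0 0 0 0 0 75; 20 0 0 0 0 0 75; 0 0 0 0 0 0 75; 0 0 0 0 0 0 75"

```text
t: 4.25
eef_pos: [437.4, 345.1, 72.6]
tcp_rot: [0.631, 1.563, 0.664]
ft_force: [0.2, 0.1, 0.5]
opening: 0.787
```

```bash
python3 - <<'E'
from h import *
th=np.radians(91.98); y=np.array([np.cos(th),np.sin(th),0]); x=np.array([0,0,-1.]); R=np.stack([x,y,np.cross(x,y)],1)
plan(np.array([431.2,349.8,22.5]),R,op=75,maxT=15)
E
```

```text
dist 50.7 ang 0.008 rows 4; total tool shift [50.1  4.7 -6.3] rv [-0.001  0.006 -0.004]
13 1 -2 -0.000 0.002 -0.001 75; 13 1 -2 -0.000 0.002 -0.001 75; 13 1 -2 -0.000 0.002 -0.001 75; 13 1 -2 -0.000 0.002 -0.001 75; 0 0 0 0 0 0 75; 0 0 0 0 0 0 75; 0 0 0 0 0 0 75; 0 0 0 0 0 0 75
```

Call:
servo_tool --steps "0 3 -4 0 0.004 -0.004 75; 8 2 -2 0 0 0 75; 14 0 0 0 0 0 75; 14 0 0 0 0 0 75; 12 0 0 0 0 0 75; 2 0 0 0 0 0 75; 0 0 0 0 0 0 75; 0 0 0 0 0 0 75"

```text
t: 5.05
eef_pos: [432.7, 352.2, 24.9]
tcp_rot: [0.449, 1.56, 0.484]
ft_force: [-0.3, 0.4, 0.2]
opening: 0.791
```

```bash
python3 - <<'E'
from h import *
th=np.radians(91.98); y=np.array([np.cos(th),np.sin(th),0]); x=np.array([0,0,-1.]); R=np.stack([x,y,np.cross(x,y)],1)
plan(np.array([431.2,349.8,22.5]),R,op=75,maxT=15)
E
```

```text
dist 3.7 ang 0.011 rows 1; total tool shift [ 2.4 -2.4 -1.6] rv [ 0.     0.01  -0.005]
2 -2 -2 0.000 0.010 -0.005 75; 0 0 0 0 0 0 75; 0 0 0 0 0 0 75; 0 0 0 0 0 0 75; 0 0 0 0 0 0 75; 0 0 0 0 0 0 75; 0 0 0 0 0 0 75; 0 0 0 0 0 0 75
```

Correct and close.

Call:
servo_tool --steps "2 -2 -2 0 0.01 -0.005 75; 0 0 0 0 0 0 75; 0 0 0 0 0 0 60; 0 0 0 0 0 0 45; 0 0 0 0 0 0 30; 0 0 0 0 0 0 30; 0 0 0 0 0 0 30; 0 0 0 0 0 0 30"

```text
t: 5.85
eef_pos: [431.2, 350.3, 24.3]
tcp_rot: [0.441, 1.57, 0.476]
ft_force: [0.3, 0.0, -0.1]
opening: 0.416
```

Call:
servo_tool --steps "0 0 0 0 0 0 30; 0 0 0 0 0 0 30; -5 0 0 0 0 0 30; -10 0 0 0 0 0 30; -20 0 0 0 0 0 30; -25 0 0 0 0 0 30; -25 0 0 0 0 0 30; -25 0 0 0 0 0 30"

```text
t: 6.65
eef_pos: [429.1, 349.0, 137.0]
tcp_rot: [-2.602, 1.564, -2.568]
ft_force: [0.1, -0.7, -3.3]
opening: 0.419
```

```bash
python3 - <<'E'
from h import *
p,R,s=tool(); print(s["t"],p,R.round(3),s["opening"]*95.1,s["ft_force"])
D=snap("wrist","w3"); X=cloud(D)
E
```

```text
6.65 [429.11556321 349.01515129 137.00745087] [[-0.006 -0.035  0.999]
 [-0.004  0.999  0.035]
 [-1.    -0.004 -0.006]] 39.876213151029546 [ 0.12636953 -0.71475582 -3.34429405]
```

View pics/w3.png

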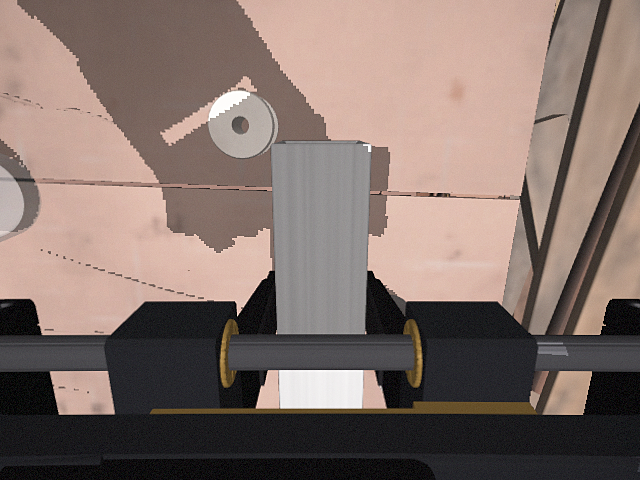

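```bash
cat > meas.py <<'E'
from h import *
import sys
# tube top face in tool frame from wrist snapshot; needs live pose = snapshot pose
p,R,s=tool(); D=load(sys.argv[1]); T=(cloud(D)-p)@R
m=(T[...,0]>-35)&(T[...,0]<0)&(abs(T[...,1])<30)&(T[...,2]>-85)&(T[...,2]<-15)
m[295:]=0
n,l,st,ce=cv2.connectedComponentsWithStats(m.astype(np.uint8)); i=1+st[1:,4].argmax(); P=T[l==i]
P=P[abs(P[:,0]-np.median(P[:,0]))<4]
A=np.c_[P[:,2],P[:,1],np.ones(len(P))]; co=np.linalg.lstsq(A,P[:,0],rcond=None)[0]
print("top x=",co[2],"slope z",co[0],"slope y",co[1],"near end z",np.percentile(P[:,2],.5),P[:,2].min(),"y",np.percentile(P[:,1],[.5,99.5]),len(P))
for z in (-60,-45,-30):
    q=P[abs(P[:,2]-z)<4][:,1]; print(z,np.percentile(q,[1,99]).round(1), q.mean().round(2))
E
python3 meas.py w3
```

```text
top x= -11.651900774849775 slope z 0.0047611549118357945 slope y 0.002929321415004793 near end z -71.03763962965843 -71.36663398659955 y [-20.00776982  19.38209112] 12912
-60 [-19.9  19.2] -0.33
-45 [-19.8  19.2] -0.39
-30 [-19.8  19.1] -0.27
```

```bash
cat > tgt.py <<'E'
from h import *
b=np.load("seat.npz"); B=b["B"]; seat=b["seat"]; n=B[:,2]
RT=np.stack([-n,-B[:,0],B[:,1]],1)
def bedp(): 
    p,R,s=tool(); return B.T@(p-seat),R,s
E
python3 - <<'E'
from tgt import *
p,R,s=tool(); print(p)
tp=seat+n*140-B[:,1]*10; print(tp); plan(tp,RT,op=30,maxT=40)
E
```

```text
[430.48970654 349.95741336 140.9945951 ]
[ 582.29350807 -164.99653826  192.90145028]
dist 539.4 ang 1.093 rows 14; total tool shift [ -51.6 -519.9  133.8] rv [ 0.949  0.253 -0.48 ]
-4 -37 10 0.068 0.018 -0.034 30; -3 -37 12 0.068 0.018 -0.034 30; -2 -36 14 0.068 0.018 -0.034 30; -1 -35 17 0.068 0.018 -0.034 30; 0 -33 19 0.068 0.018 -0.034 30; 1 -32 21 0.068 0.018 -0.034 30; 2 -31 23 0.068 0.018 -0.034 30; 2 -29 25 0.068 0.018 -0.034 30
3 -27 27 0.068 0.018 -0.034 30; 3 -25 29 0.068 0.018 -0.034 30; 3 -23 31 0.068 0.018 -0.034 30; 3 -20 32 0.068 0.018 -0.034 30; 4 -18 34 0.068 0.018 -0.034 30; 3 -16 35 0.068 0.018 -0.034 30; 0 0 0 0 0 0 30; 0 0 0 0 0 0 30
```

Raise first, then carry.

Call:
servo_tool --steps "-25 0 0 0 0 0 30; -30 0 0 0 0 0 30; -30 -10 3 0 0 0 30; -14 -25 8 0.068 0.018 -0.034 30; -4 -37 10 0.068 0.018 -0.034 30; -3 -37 12 0.068 0.018 -0.034 30; -2 -36 14 0.068 0.018 -0.034 30; -1 -35 17 0.068 0.018 -0.034 30"

```text
t: 7.5
eef_pos: [474.0, 161.7, 268.0]
tcp_rot: [-1.879, 1.375, -2.191]
ft_force: [0.5, 0.3, -3.5]
opening: 0.417
```

```bash
python3 - <<'E'
from tgt import *
p,R,s=tool(); print(p,s["opening"],s["joints"].round(2))
tp=seat+n*140-B[:,1]*10; plan(tp,RT,op=30,maxT=40)
E
```

```text
[474.01053425 161.68229771 268.04718427] 0.4171358073162068 [ 0.26  0.33  1.69 -0.13  1.28 -0.95]
dist 352.3 ang 0.696 rows 9; total tool shift [ 113.2 -260.   209. ] rv [ 0.603  0.162 -0.307]
13 -29 23 0.067 0.018 -0.034 30; 13 -27 25 0.067 0.018 -0.034 30; 13 -25 27 0.067 0.018 -0.034 30; 14 -22 29 0.067 0.018 -0.034 30; 14 -20 31 0.067 0.018 -0.034 30; 14 -17 32 0.067 0.018 -0.034 30; 14 -14 34 0.067 0.018 -0.034 30; 14 -12 35 0.067 0.018 -0.034 30
14 -9 36 0.067 0.018 -0.034 30; 0 0 0 0 0 0 30; 0 0 0 0 0 0 30; 0 0 0 0 0 0 30; 0 0 0 0 0 0 30; 0 0 0 0 0 0 30; 0 0 0 0 0 0 30; 0 0 0 0 0 0 30
```

Call:
servo_tool --steps "10 -29 23 0.067 0.018 -0.034 30; 12 -27 25 0.067 0.018 -0.034 30; 13 -25 27 0.067 0.018 -0.034 30; 14 -22 29 0.067 0.018 -0.034 30; 14 -20 31 0.067 0.018 -0.034 30; 14 -17 32 0.067 0.018 -0.034 30; 14 -14 34 0.067 0.018 -0.034 30; 14 -12 35 0.067 0.018 -0.034 30"

```text
t: 8.3
eef_pos: [568.8, -141.3, 205.9]
tcp_rot: [-1.592, 1.078, -2.482]
ft_force: [1.1, -0.2, -2.0]
opening: 0.419
```

```bash
python3 - <<'E'
from tgt import *
q,R,s=bedp(); print(q,s["opening"],s["joints"].round(2))
tp=seat+n*110-B[:,1]*10; plan(tp,RT,op=30,maxT=25,maxR=.08)
E
```

```text
[  3.74734087 -37.07650452 152.83545538] 0.41948255590456895 [-0.19  0.6   1.47 -0.37  1.42 -0.75]
dist 50.8 ang 0.055 rows 3; total tool shift [43.3  1.2 26.6] rv [ 0.044  0.013 -0.031]
14 0 9 0.015 0.004 -0.010 30; 14 1 9 0.015 0.004 -0.010 30; 14 1 9 0.015 0.004 -0.010 30; 0 0 0 0 0 0 30; 0 0 0 0 0 0 30; 0 0 0 0 0 0 30; 0 0 0 0 0 0 30; 0 0 0 0 0 0 30
```

Call:
servo_tool --steps "0 0 0 0.015 0.004 -0.01 30; 14 1 6 0.015 0.004 -0.01 30; 14 1 7 0.014 0.004 -0.01 30; 10 0 5 0 0 0 30; 0 0 0 0 0 0 30; 0 0 0 0 0 0 30; 0 0 0 0 0 0 30; 0 0 0 0 0 0 30"

```text
t: 9.1
eef_pos: [565.2, -169.1, 166.5]
tcp_rot: [-1.573, 1.045, -2.513]
ft_force: [-0.1, 0.5, -2.4]
opening: 0.415
```

```bash
python3 - <<'E'
from tgt import *
snap("wrist","w4")
q,R,s=bedp(); print(q,s["qvel"].round(3))
tp=seat+n*30-B[:,1]*10; plan(tp,RT,op=30,maxT=20,maxR=.08)
E
python3 meas.py w4; cp bed1.npz bed1a.npz; python3 - <<'E'
from tgt import *
X=cloud(load("w4")); L=(X-seat)@B
h=L[...,2]+20
for nm,q in dict(bed=(abs(h)<4)&(L[...,0]>-15)&(L[...,0]<120)&(abs(L[...,1])<100),pad=(h>13)&(h<19)&(L[...,0]<0)&(L[...,0]>-45)&(abs(L[...,1])<110),knob=(h>50)&(h<60)&(L[...,0]>45)&(L[...,0]<110)&(abs(L[...,1])<40)).items():
    P=L[q]; print(nm,len(P), np.percentile(P,[1,50,99],axis=0).round(1).tolist() if len(P) else "")
E
```

```text
[  0.75921864 -16.80315346 109.13781763] [-0.003  0.001 -0.001 -0.    -0.001  0.   ]
dist 79.4 ang 0.005 rows 4; total tool shift [79.1  0.9  7. ] rv [-0.003 -0.003  0.002]
20 0 2 -0.001 -0.001 0.000 30; 20 0 2 -0.001 -0.001 0.000 30; 20 0 2 -0.001 -0.001 0.000 30; 20 0 2 -0.001 -0.001 0.000 30; 0 0 0 0 0 0 30; 0 0 0 0 0 0 30; 0 0 0 0 0 0 30; 0 0 0 0 0 0 30
top x= -15.91723922689542 slope z 0.0011849614437213613 slope y 0.00020001601161823146 near end z -70.52286561905352 -70.8380122141907 y [-18.81221158  20.56829739] 12810
-60 [-18.6  20.4] 0.88
-45 [-18.6  20.4] 0.93
-30 [-18.6  20.4] 0.8
bed 10837 [[-11.1, -99.9, -21.8], [65.1, -73.6, -20.1], [119.0, 46.6, -18.5]]
pad 1248 [[-44.9, -78.6, -6.4], [-41.3, -34.9, -4.1], [-37.7, 17.1, -2.6]]
knob 1690 [[58.8, -27.9, 30.5], [71.0, -4.3, 35.3], [85.9, 20.8, 38.7]]
```

View pics/w4.png

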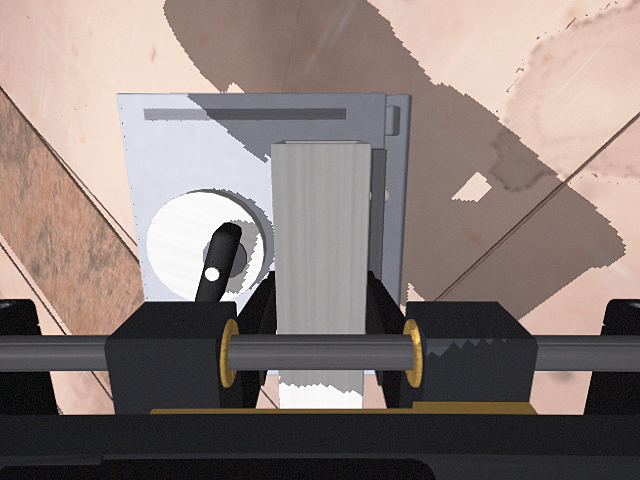

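Call:
servo_tool --steps "10 -2 3 0 0 0 30; 15 -1 4 0 0 0 30; 20 0 4 0 0 0 30; 20 0 3 0 0 0 30; 18 0 1 0 0 0 30; 0 0 0 0 0 0 30; 0 0 0 0 0 0 30; 0 0 0 0 0 0 30"

```text
t: 9.95
eef_pos: [537.5, -209.4, 94.3]
tcp_rot: [-1.567, 1.048, -2.506]
ft_force: [0.3, -1.1, -2.8]
opening: 0.417
```

```bash
python3 - <<'E'
from tgt import *
q,R,s=bedp(); print(q,s["ft_force"])
plan(seat+B@[3.5,1,4],RT,op=30)
E
```

```text
[ 4.72365036 -0.74612468 23.44978307] [ 0.27156904 -1.12102576 -2.83660428]
dist 19.6 ang 0.003 rows 1; total tool shift [19.5  1.2  1.7] rv [-0.003  0.001 -0.001]
19 1 2 -0.003 0.001 -0.001 30; 0 0 0 0 0 0 30; 0 0 0 0 0 0 30; 0 0 0 0 0 0 30; 0 0 0 0 0 0 30; 0 0 0 0 0 0 30; 0 0 0 0 0 0 30; 0 0 0 0 0 0 30
```

Call:
servo_tool --steps "6 1 1 0 0 0 30; 6 0 1 0 0 0 30; 4 0 0 0 0 0 30; 0 0 0 0 0 0 30; 2 0 0 0 0 0 30; 0 0 0 0 0 0 30; 0 0 0 0 0 0 30; 0 0 0 0 0 0 30"

```text
t: 10.75
eef_pos: [533.2, -215.9, 78.6]
tcp_rot: [-1.561, 1.05, -2.5]
ft_force: [-0.9, -0.4, -3.2]
opening: 0.42
```

```bash
python3 - <<'E'
from tgt import *
q,R,s=bedp(); print(q,s["ft_force"],B.T@s["ft_force"])
E
```

```text
[3.22273608 1.92447649 6.14950517] [-0.92878058 -0.4362943  -3.24852524] [-0.75257877 -0.19856984 -3.31663949]
```

Call:
servo_tool --steps "1 0 -0.5 0 0 0 30; 1 0 0 0 0 0 30; 0 0 0 0 0 0 30; 0.5 0 0 0 0 0 30; 0 0 0 0 0 0 30; 0 0 0 0 0 0 30; 0 0 0 0 0 0 30; 0 0 0 0 0 0 30"

```text
t: 11.55
eef_pos: [532.1, -216.1, 76.7]
tcp_rot: [-1.56, 1.051, -2.499]
ft_force: [0.1, 0.0, -3.3]
opening: 0.421
```

```bash
python3 - <<'E'
from tgt import *
q,R,s=bedp(); print(q,s["ft_force"],B.T@s["ft_force"], Ro.from_matrix(R.T@RT).as_rotvec().round(4))
E
```

```text
[3.16452666 1.49501887 4.04418128] [ 0.08483485  0.02798128 -3.2728113 ] [-1.71011575  0.02770125 -2.79177551] [-0.0032  0.0045 -0.0038]
```

Call:
servo_tool --steps "1 0 0 -0.003 0.004 -0.004 30; 0 0 0 0 0 0 30; 1 0 0 0 0 0 30; 0 0 0 0 0 0 30; 1 0 0 0 0 0 30; 0 0 0 0 0 0 30; 0 0 0 0 0 0 30; 0 0 0 0 0 0 30"

```text
t: 12.35
eef_pos: [532.4, -216.3, 76.5]
tcp_rot: [-1.565, 1.049, -2.502]
ft_force: [0.3, 2.0, 1.2]
opening: 0.417
```

```bash
python3 - <<'E'
from tgt import *
q,R,s=bedp(); print(q,s["ft_force"],B.T@s["ft_force"], Ro.from_matrix(R.T@RT).as_rotvec().round(4))
E
```

```text
[2.93658002 1.75004702 3.93098498] [0.31432758 1.96745103 1.190566  ] [-0.63312273 -1.3990574   1.74037548] [-0.0012  0.0028 -0.0016]
```

Call:
servo_tool --steps "0 1 0 0 0 0 30; 0 1 0 0 0 0 30; 0 0 0 0 0 0 30; 0 0 0 0 0 0 42; 0 0 0 0 0 0 46; 0 0 0 0 0 0 50; 0 0 0 0 0 0 54; 0 0 0 0 0 0 54"

```text
t: 13.15
eef_pos: [533.3, -215.9, 75.1]
tcp_rot: [-1.566, 1.047, -2.503]
ft_force: [0.6, 0.1, -0.6]
opening: 0.567
```

```bash
python3 - <<'E'
from tgt import *
snap("wrist","w5")
q,R,s=bedp(); print(q,B.T@s["ft_force"],s["opening"]*95.1)
E
python3 meas.py w5
```

```text
[1.35735546 1.97009057 3.19768968] [-0.94019268 -0.84533467  0.68198433] 53.49473550237139
top x= -16.763959292105337 slope z 0.0008234122680105485 slope y -0.0009123346617441186 near end z -70.50418380942224 -70.88307981950487 y [-17.35435332  22.02584802] 12920
-60 [-17.2  21.8] 2.23
-45 [-17.1  21.8] 2.31
-30 [-17.1  21.9] 2.32
```

View pics/w5.png

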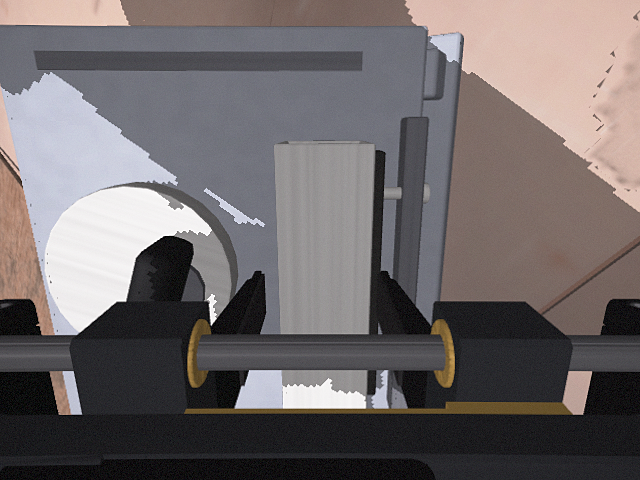

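Call:
servo_tool --steps "-5 -0.5 0 0 0 0 54; -12 0 0 0 0 0 54; -20 0 0 0 0 0 54; -20 0 0 0 0 0 54; -20 0 0 0 0 0 54; -15 0 0 0 0 0 54; 0 -5 0 0.03 0 0 54; 0 -15 0 0.05 0 0 54"

```text
t: 14.0
eef_pos: [558.9, -195.5, 172.2]
tcp_rot: [-1.481, 1.049, -2.501]
ft_force: [-0.5, -1.0, 0.6]
opening: 0.568
```

```bash
cat >> tgt.py <<'E'
def knobR(c):  # tool y = -knob x at cam angle c
    kx=B@[np.cos(c),-np.sin(c),0]; return np.stack([-n,-kx,np.cross(-n,-kx)],1)
E
python3 - <<'E'
from tgt import *
q,R,s=bedp(); print(q,s["joints"].round(2))
plan(seat+B@[74.5,0,75],knobR(.327),op=54,maxT=20)
E
```

```text
[ 21.61216097   0.76425024 103.59048175] [-0.27  0.64  1.5  -0.41  1.36 -0.66]
dist 60.1 ang 0.243 rows 4; total tool shift [ 28.5 -52.8   3.6] rv [ 0.243  0.003 -0.003]
7 -13 1 0.061 0.001 -0.001 54; 7 -13 2 0.061 0.001 -0.001 54; 7 -13 2 0.061 0.001 -0.001 54; 7 -13 3 0.061 0.001 -0.001 54; 0 0 0 0 0 0 54; 0 0 0 0 0 0 54; 0 0 0 0 0 0 54; 0 0 0 0 0 0 54
```

Call:
servo_tool --steps "4 -13 1 0.061 0 0 50; 4 -13 2 0.061 0 0 50; 5 -13 2 0.061 0 0 50; 4 -12 3 0.061 0 0 50; 0 0 0 0 0 0 50; 0 0 0 0 0 0 50; 0 0 0 0 0 0 50; 0 0 0 0 0 0 50"

```text
t: 14.8
eef_pos: [511.4, -227.7, 184.6]
tcp_rot: [-1.222, 1.05, -2.501]
ft_force: [-0.2, -0.9, -0.3]
opening: 0.526
```

```bash
python3 - <<'E'
from tgt import *
D=snap("wrist","w6")
q,R,s=bedp(); print(q)
plan(seat+B@[74.5,0,10],knobR(.327),op=50,maxT=15)
L=(cloud(D)-seat)@B; h=L[...,2]+20
m=(h>37)&(h<43)&(abs(L[...,0])<26)&(abs(L[...,1])<90); 
P=L[m]
for a,b in ((-70,-40),(-40,-10),(-10,20)):
    Q=P[(P[:,1]>a)&(P[:,1]<b)]; print(a,len(Q),np.percentile(Q,[1,99],axis=0).round(1).tolist() if len(Q)>9 else "")
print("tube ymin",np.percentile(P[:,1],[.3,99.7]) if len(P) else "")
m=(h>50)&(h<60)&(abs(L[...,0]-74.5)<32)&(abs(L[...,1])<40); K=L[m]; print("knob",len(K),cv2.minAreaRect(K[:,:2].astype(np.float32)))
E
```

```text
[77.38375841 -1.52769463 85.64610788]
dist 75.7 ang 0.017 rows 6; total tool shift [75.7  3.   0.3] rv [-0.017  0.002 -0.003]
13 0 0 -0.003 0.000 -0.001 50; 13 1 0 -0.003 0.000 -0.001 50; 13 1 0 -0.003 0.000 -0.001 50; 13 1 0 -0.003 0.000 -0.001 50; 13 1 0 -0.003 0.000 -0.001 50; 13 1 0 -0.003 0.000 -0.001 50; 0 0 0 0 0 0 50; 0 0 0 0 0 0 50
-70 3444 [[-20.7, -68.6, 18.3], [18.9, -40.3, 21.6]]
-40 3244 [[-20.7, -39.8, 18.2], [18.8, -10.3, 21.5]]
-10 2950 [[-20.8, -9.7, 18.3], [18.7, 19.7, 21.5]]
tube ymin [-68.53369447  66.64834781]
knob 2271 ((73.53193664550781, -0.2814159393310547), (58.4316520690918, 15.527443885803223), 71.00898742675781)
```

View pics/w6.png

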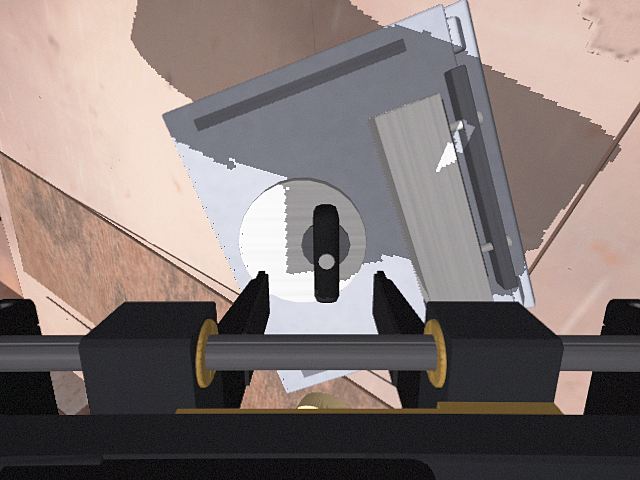

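Call:
servo_tool --steps "10 1 0 -0.008 0.001 -0.001 50; 14 1 0 -0.008 0.001 -0.001 50; 14 1 0 0 0 0 50; 14 0 0 0 0 0 50; 12 0 0 0 0 0 50; 9 0 0 0 0 0 50; 0 0 0 0 0 0 50; 0 0 0 0 0 0 50"

```text
t: 15.65
eef_pos: [481.8, -249.5, 111.8]
tcp_rot: [-1.255, 1.047, -2.513]
ft_force: [0.2, -0.8, 0.8]
opening: 0.526
```

```bash
python3 - <<'E'
from tgt import *
q,R,s=bedp(); print(q,B.T@s["ft_force"])
plan(seat+B@[74.2,-.1,10],knobR(.327),op=50,maxT=15)
E
```

```text
[72.91444638 -1.46477506  4.25164582] [0.63987258 0.75451979 0.60879141]
dist 6.0 ang 0.007 rows 1; total tool shift [-5.8 -0.8  1.7] rv [ 0.006 -0.002  0.001]
-6 -1 2 0.006 -0.002 0.001 50; 0 0 0 0 0 0 50; 0 0 0 0 0 0 50; 0 0 0 0 0 0 50; 0 0 0 0 0 0 50; 0 0 0 0 0 0 50; 0 0 0 0 0 0 50; 0 0 0 0 0 0 50
```

Call:
servo_tool --steps "-5 -1 1.5 0.006 -0.002 0.001 50; 0 0 0 0 0 0 50; 0 0 0 0 0 0 35; 0 0 0 0 0 0 20; 0 0 0 0 0 0 8; 0 0 0 0 0 0 8; 0 0 0 0 0 0 8; 0 0 0 0 0 0 8"

```text
t: 16.45
eef_pos: [484.9, -249.5, 119.0]
tcp_rot: [-1.238, 1.049, -2.502]
ft_force: [0.2, -0.3, 0.0]
opening: 0.168
```

```bash
python3 - <<'E'
from tgt import *
q,R,s=bedp(); print(q,B.T@s["ft_force"],s["opening"]*95.1)
plan(seat+B@[74.2,-.1,10],knobR(.327),op=8,maxT=15)
E
```

```text
[74.34244083  0.35779605 11.77060009] [0.06677275 0.34159729 0.01508908] 15.94564504553472
dist 1.8 ang 0.003 rows 1; total tool shift [ 1.8 -0.  -0.5] rv [-0.001  0.002 -0.002]
2 -0 -0 -0.001 0.002 -0.002 8; 0 0 0 0 0 0 8; 0 0 0 0 0 0 8; 0 0 0 0 0 0 8; 0 0 0 0 0 0 8; 0 0 0 0 0 0 8; 0 0 0 0 0 0 8; 0 0 0 0 0 0 8
```

Gripped (15.9 mm). Turn clockwise = positive about tool x.

Call:
servo_tool --steps "0 0 0 0.05 0 0 8; 0 0 0 0.1 0 0 8; 0 0 0 0.12 0 0 8; 0 0 0 0.12 0 0 8; 0 0 0 0.12 0 0 8; 0 0 0 0.12 0 0 8; 0 0 0 0.12 0 0 8; 0 0 0 0.12 0 0 8"

```text
t: 17.25
eef_pos: [485.2, -249.5, 118.9]
tcp_rot: [-0.337, 1.048, -2.501]
ft_force: [1.1, 0.1, 0.7]
opening: 0.166
```

```bash
cat > st.py <<'E'
from tgt import *
q,R,s=bedp(); yb=-(B.T@R[:,1]); c=np.arctan2(-yb[1],yb[0])
print(s["t"],q.round(1),(B.T@s["ft_force"]).round(1),"mom",(B.T@s["moment"]).round(2),"cam",c.round(3),s["opening"]*95.1,s["joints"].round(2))
plan(seat+B@[74.3,.2,11],knobR(c),op=8)
E
python3 st.py
```

```text
17.25 [74.1  0.6 11.8] [-0.5  0.6  1.1] mom [-0.01  0.17  0.14] cam 1.228 15.758309300270945 [-0.38  0.63  1.7  -0.49  1.15  0.49]
dist 0.9 ang 0.004 rows 1; total tool shift [ 0.8 -0.4  0. ] rv [-0.     0.    -0.004]
1 -0 0 -0.000 0.000 -0.004 8; 0 0 0 0 0 0 8; 0 0 0 0 0 0 8; 0 0 0 0 0 0 8; 0 0 0 0 0 0 8; 0 0 0 0 0 0 8; 0 0 0 0 0 0 8; 0 0 0 0 0 0 8
```

Call:
servo_tool --steps "0 0 0 0.12 0 0 8; 0 0 0 0.12 0 0 8; 0 0 0 0.12 0 0 8; 0 0 0 0.12 0 0 8; 0 0 0 0.12 0 0 8; 0 0 0 0.1 0 0 8; 0 0 0 0.08 0 0 8; 0 0 0 0 0 0 8"

```text
t: 18.05
eef_pos: [485.3, -249.8, 118.9]
tcp_rot: [0.478, 1.047, -2.5]
ft_force: [0.8, 0.5, 0.1]
opening: 0.168
```

```bash
python3 st.py
```

```text
18.05 [74.2  0.9 11.8] [-0.7  0.1  0.5] mom [-0.14  0.2  -0.14] cam 2.042 15.944082230592155 [-0.38  0.63  1.7  -0.49  1.15  1.3 ]
dist 1.1 ang 0.004 rows 1; total tool shift [ 0.8 -0.6  0.4] rv [ 0.    -0.002 -0.003]
1 -1 0 0.000 -0.002 -0.003 8; 0 0 0 0 0 0 8; 0 0 0 0 0 0 8; 0 0 0 0 0 0 8; 0 0 0 0 0 0 8; 0 0 0 0 0 0 8; 0 0 0 0 0 0 8; 0 0 0 0 0 0 8
```

Call:
servo_tool --steps "0 0 0 0.1 0 0 8; 0 0 0 0.1 0 0 8; 0 0 0 0.1 0 0 8; 0 0 0 0.1 0 0 8; 0 0 0 0.1 0 0 8; 0 0 0 0.06 0 0 8; 0 0 0 0 0 0 8; 0 0 0 0 0 0 8"

```text
t: 18.85
eef_pos: [485.3, -250.0, 119.0]
tcp_rot: [1.034, 1.046, -2.499]
ft_force: [0.4, -0.2, 1.4]
opening: 0.165
```

```bash
python3 st.py
```

```text
18.85 [74.4  1.  11.8] [0.6 0.4 1.3] mom [-0.22  0.27  0.42] cam 2.597 15.679554104335917 [-0.38  0.63  1.7  -0.49  1.15  1.86]
dist 1.1 ang 0.005 rows 1; total tool shift [ 0.8 -0.5  0.7] rv [ 0.    -0.003 -0.004]
1 -0 1 0.000 -0.003 -0.004 8; 0 0 0 0 0 0 8; 0 0 0 0 0 0 8; 0 0 0 0 0 0 8; 0 0 0 0 0 0 8; 0 0 0 0 0 0 8; 0 0 0 0 0 0 8; 0 0 0 0 0 0 8
```

Call:
servo_tool --steps "0 0 0 0.06 0 0 8; 0 0 0 0.06 0 0 8; 0 0 0 0.06 0 0 8; 0 0 0 0.04 0 0 8; 0 0 0 0 0 0 8; 0 0 0 0 0 0 8; 0 0 0 0 0 0 8; 0 0 0 0 0 0 8"

```text
t: 19.65
eef_pos: [485.2, -250.0, 119.1]
tcp_rot: [1.239, 1.044, -2.497]
ft_force: [1.8, -0.0, 0.6]
opening: 0.171
```

```bash
python3 st.py
```

```text
19.65 [74.5  1.  11.8] [-1.   1.1  1.2] mom [-0.17  0.32  0.69] cam 2.801 16.25773123469852 [-0.38  0.63  1.7  -0.49  1.15  2.07]
dist 1.1 ang 0.006 rows 1; total tool shift [ 0.8 -0.4  0.7] rv [ 0.    -0.004 -0.004]
1 -0 1 0.000 -0.004 -0.004 8; 0 0 0 0 0 0 8; 0 0 0 0 0 0 8; 0 0 0 0 0 0 8; 0 0 0 0 0 0 8; 0 0 0 0 0 0 8; 0 0 0 0 0 0 8; 0 0 0 0 0 0 8
```

Call:
servo_tool --steps "0 0 0 0.04 0 0 8; 0 0 0 0.03 0 0 8; 0 0 0 0 0 0 8; 0 0 0 0 0 0 22; 0 0 0 0 0 0 36; 0 0 0 0 0 0 50; 0 0 0 0 0 0 50; 0 0 0 0 0 0 50"

```text
t: 20.45
eef_pos: [485.1, -250.0, 119.0]
tcp_rot: [1.309, 1.045, -2.499]
ft_force: [-0.6, 0.3, 0.5]
opening: 0.501
```

```bash
python3 st.py|head -1
```

```text
20.45 [74.4  0.9 11.6] [ 0.5 -0.5  0.3] mom [-0.01  0.34  0.04] cam 2.872 47.64386621429978 [-0.38  0.63  1.7  -0.49  1.15  2.14]
```

Released; retreat and look.

Call:
servo_tool --steps "-5 0 0 0 0 0 50; -15 0 0 0 0 0 50; -25 0 0 0 0 0 50; -30 0 0 0 0 0 50; -30 0 0 0 0 0 50; -30 0 0 0 0 0 50; -20 0 0 0 0 0 50; 0 0 0 0 0 0 50"

```text
t: 21.25
eef_pos: [549.9, -200.7, 259.8]
tcp_rot: [1.305, 1.046, -2.503]
ft_force: [-0.9, 0.5, -0.1]
opening: 0.526
```

```bash
cat > chk.py <<'E'
from tgt import *
import sys
D=snap("wrist",sys.argv[1]); L=(cloud(D)-seat)@B; h=L[...,2]+20
q,R,s=bedp(); print(s["t"],q)
m=(h>37)&(h<43)&(abs(L[...,0])<32)&(abs(L[...,1])<90); P=L[m]; print("tube",len(P),np.percentile(P,[.5,99.5],axis=0).round(1).tolist(),cv2.minAreaRect(P[:,:2].astype(np.float32)))
m=(h>50)&(h<60)&(abs(L[...,0]-74.5)<32)&(abs(L[...,1])<40); K=L[m]; print("knob",len(K),cv2.minAreaRect(K[:,:2].astype(np.float32)))
m=(h>12.5)&(h<19)&(L[...,0]<-14)&(L[...,0]>-60)&(abs(L[...,1])<80); K=L[m]; print("fence x hist",np.histogram(K[:,0],np.arange(-60,-13,2)))
m=(h>17)&(h<22)&(L[...,0]>12)&(L[...,0]<130)&(abs(L[...,1])<70); K=L[m]; print("disc",np.percentile(K,[.5,99.5],axis=0).round(1).tolist())
E
python3 chk.py w7
python3 - <<'E'
from h import *
snap("top","t2");snap("scene","s2")
E
```

```text
21.3 [ 74.41646318  -0.70322856 172.81501843]
tube 7633 [[-26.0, -67.5, 17.9], [13.5, 70.2, 21.9]] ((-6.501802444458008, 0.9099502563476562), (40.3057861328125, 139.86924743652344), 0.020583955571055412)
knob 1272 ((73.28399658203125, 0.9589805603027344), (15.961836814880371, 58.88508987426758), 18.696199417114258)
fence x hist (array([  0,   0,   0,   0,  10,  42, 279, 387, 386, 397, 447, 162,  37,
       289,  12,   0,   0,   0,   0,   0,   0,   0,   0]), array([-60, -58, -56, -54, -52, -50, -48, -46, -44, -42, -40, -38, -36,
       -34, -32, -30, -28, -26, -24, -22, -20, -18, -16, -14]))
disc [[13.4, -47.7, -2.3], [101.2, 40.0, 1.8]]
```

View pics/w7.png

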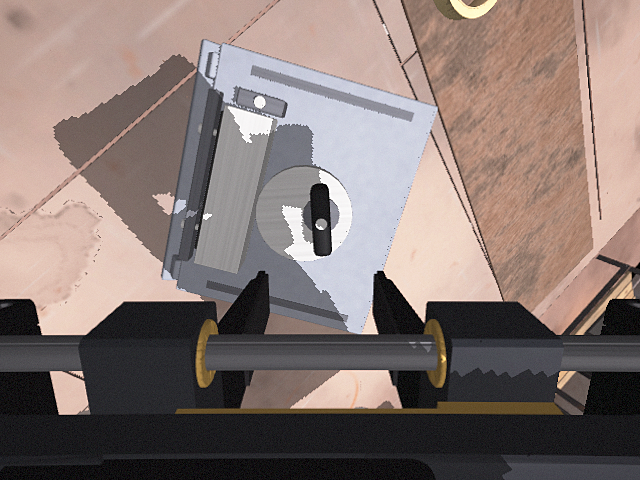

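View pics/t2.png

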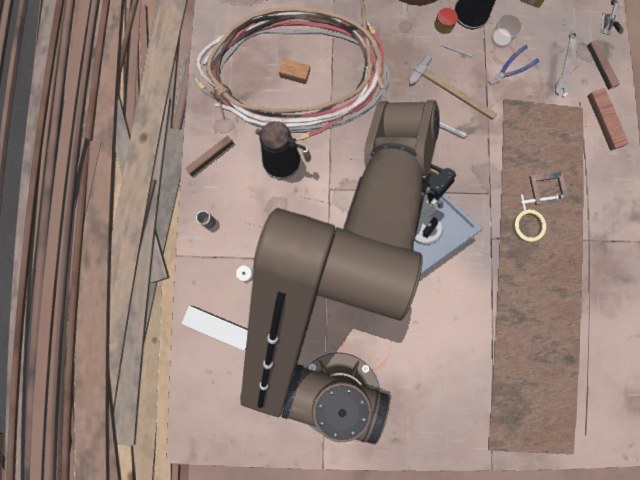

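View pics/s2.png

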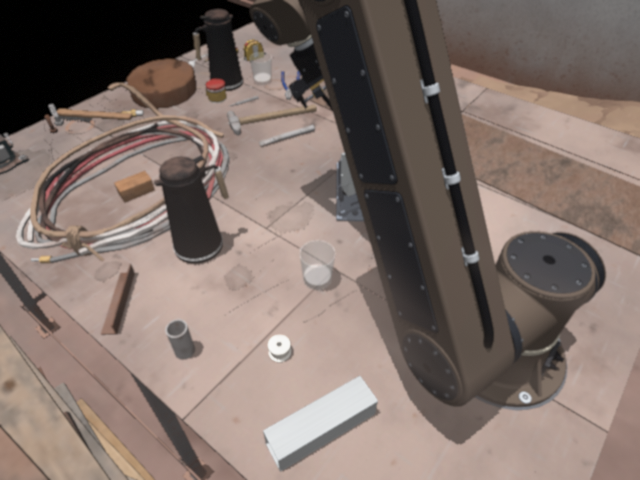

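Call:
servo_tool --steps "0 0 0 0 0 0 50; 0 0 0 0 0 0 50; 0 0 0 0 0 0 50; 0 0 0 0 0 0 50; 0 0 0 0 0 0 50; 0 0 0 0 0 0 50; 0 0 0 0 0 0 50; 0 0 0 0 0 0 50"

```text
t: 22.2
eef_pos: [545.9, -202.4, 253.4]
tcp_rot: [1.287, 1.039, -2.521]
ft_force: [-0.4, 0.4, 0.0]
opening: 0.527
```

```bash
python3 chk.py w8 | head -3
```

```text
22.25 [ 74.7595059   -1.45714684 166.67094553]
tube 8060 [[-26.0, -67.5, 17.9], [13.4, 70.2, 21.9]] ((-6.4289398193359375, 1.062103271484375), (40.15845489501953, 139.58157348632812), 0.04054805263876915)
knob 1335 ((73.17351531982422, 1.3383865356445312), (15.91760540008545, 58.48125457763672), 18.629568099975586)
```

The pipe (180,340), reel (279,347), tumbler (318,265) and jug (190,210) stand at the same pixels as at the start. The clamp has also held steady for a second.

```bash
python3 -c "
from cell import order
print(order.job_done())"
```

```text
the job is handed in; nothing more can be done
None
```

The small tube is clamped on the drill table and the job is handed in, at about 22 s of the 72 s allowed.

- **Before laying:** I measured the eccentric at about 0.33 rad. That was already well back, about 25 mm clear of a seated tube, so I left it alone.
- **Laying:** I laid the tube on the bed, parallel to the fence against its rubber pad. The gap to the end stop was about 2 mm.
- **Clamping:** I then gripped the knob and turned the eccentric clockwise to about 2.8 rad, released it and backed the gripper off along the bed's normal.

**Last checks:**
- The tube lies parallel to the fence within 0.1° and has moved about 5.6 mm into the sprung pad. Its end gap is still about 2 mm.
- Two pictures about 1 s apart show the tube and knob unmoved.
- The pipe, reel, tumbler and jug are at the same pixels in the scene camera as at the start.
- The force readings I took stayed within a few newtons.

**Disagreement:** before release the tool had turned to about 2.87 rad, but the knob measured about 2.81 rad afterwards. It slipped slightly in the grip or eased back, and it held there.

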